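Mount the punch-guide carriage on the stamping jig and clamp it

TASK

Slide the blue punch-guide carriage onto the stamping jig's dovetail rail from its open end and push it fully home against the brass stop, with its guide arm on the anvil side. Then tighten its red clamp knob: clockwise seen from above, as far as it goes (about a quarter turn), the carriage staying home. Leave the other things on the bench where they are, and let go at the end.

Things in the scene. Friction and masses are not known exactly. Their poses are not given: they have to be found in the camera images.
- jig: Stamping jig fixed to the bench. Dark steel base plate 250 (x) x 156 (y) x 12; origin at the centre of its underside, on the bench; x along the rail from its open end to the stop, z up. The plate's top, 12 above the bench, is the deck. From x = -125 to -20 the deck is bare: room to set the carriage down in line with the rail.
- rail_start (a point): Middle of the bright dovetail rail's open end, at deck height: x = -20, y = 0, z = 12 in the jig's frame. The rail runs from here along +x to x = 110, 12 high. It is undercut (37.5 wide near the top, 26 at the foot), so the carriage goes on only from this end; the first 24 narrows to a nose, 4 thinner each side.
- stop (a point): Middle of the brass stop's face at the rail's far end, at deck height: x = 110, y = 0, z = 12 in the jig's frame; the stop is 66 wide and 22 high. With the carriage home its front face touches it: the carriage's origin is then at x = 72, y = 0, z = 12 in the jig's frame.
- anvil (a point): Middle of the top of the aluminium anvil (44 x 36, 14 above the deck) with a silver disc on it: x = 84, y = -58, z = 26 in the jig's frame. The carriage's guide stands over it when the carriage is home.
- carriage: Loose blue carriage, 350 to 650 g, upright on the bench. Body 76 (x) x 68 (y) x 22 high; origin at the centre of its underside, z up. A dovetail groove runs through it along x, open below: 1.5 play each side of the rail and above. It slides along the deck with a few newtons, its x axis pointing as the jig's. An ear at +y (x -38 to -8, y to 60) carries the knob.
- tower (a point): Place to grip the carriage: in the middle of its upright aluminium tower, 28 x 28, from 22 to 80 above the underside; this point is at x = 12, y = -8, z = 62 in the carriage's frame. The guide arm leaves the tower's -y face, between 24 and 38 above the underside.
- guide (a point): Underside of the brass bush (24 across) at the end of the guide arm: x = 12, y = -58, z = 24 in the carriage's frame
- knob_grip (a point): on the red clamp knob's upright axis, 46 above the carriage's underside, at x = -23, y = 46 in the carriage's frame. The knob is a bar 38 long, 12 thick, from 30 to 58 above the underside, on a stem 10 across; this point's x axis lies along the bar, z is up
- clamp_knob (a joint): turn of the clamp knob, rad, growing clockwise seen from above: 0 loose, bar along the carriage's x axis; 1.5 fully tight, bar across it. It starts loose (0 to 0.4), stays where it is left, and takes about 0.08 N m; it has a hard stop at each end
- tin: green tin with a steel lid, 68 across, 36 high, loose; origin at the centre of its underside
- mallet: wooden hammer about 260 long, lying along its x axis, loose
- cork_pad: cork disc 96 across, 20 high, loose; origin at the centre of its underside
- oil_bottle: yellow bottle 48 across, 110 high, loose; origin at the centre of its underside
- clear_box: clear open box 90 x 90 x 60 high, loose; origin at the centre of its underside
- bangle: brass bangle 66 across, 12 high, lying flat, loose; origin at the centre of its underside
There are look-alikes about, which are no part of the job. Leave any green or orange look-alike of the carriage alone.

How it is judged:
By the outcome, as a careful person would: the job done as asked, in the order asked, and still so for the second after the job is handed in, with the robot touching nothing.
It also fails if it takes over 58 s, if anything falls off the work surface, if the arm or the gripper's body presses on something with over 40 N, if the wrist force passes 120 N, or if a joint passes its speed limit or range.

ROBOT

A 6-joint arm with a two-finger parallel gripper is mounted at the origin on the work surface. World frame = base frame: x ahead of the robot, y to its left, z up, the work surface at z = 0. Lengths are in m, angles in rad, forces in N, time in s.
With the tool pointing down it reaches from about 0.425 to 0.95 m from the base axis. Payload 3.5 kg.
Tool frame: the origin (TCP) lies at the very end of the fingers, on their centre line; the grasp point (between the pads) lies 19 mm behind it; z points along the fingers, y is the line along which they close (so a half turn about z gives the same grasp; the last joint's range is limited). The gripper opens to 85 mm and grips with 20 to 120 N. Pads are 22 mm wide; open, the fingers measure 114 mm over their backs; the gripper's body (76 mm by 85 mm) begins 54 mm behind the grasp point. The pads swing forward as they close: fully open they stand 13 mm farther back than shut.
Start: joints at [-1.397, 0.286, 1.577, -0, 1.279, -0.15], TCP at [0.215, -0.64, 0.231] pointing down, gripper open.
Joint ranges: [-2.77, 2.77], [-0.9, 2.22], [0.21, 2.48], [-1.53, 4.67], [0.24, 2.81], [-2.84, 2.84]. Speed limits (rad/s): [2.79, 2.79, 3.14, 3.14, 3.14, 3.14].

INTERFACE

Orientations are given as a unit quaternion [x, y, z, w].
In Python, from plant import ctrl gives the robot as it stands.
- The arm moves only by the tool carry_out, never from a script. Its argument "deltas" is one flat list of numbers, 6 for each row, row after row: the shift along the tool's x, y, z in m, then the turn, a rotation vector about the tool's x, y, z in rad. A call has 1 to 5 rows; each row is the pose to reach, as a shift and turn from the pose commanded when the call began, along the tool's axes at that moment; what a row does not reach only later rows make up. A row lasts 1/8 s, in which the tool goes at most 62.5 mm and 10.7 degrees, less where a joint would pass 70% of its speed; a pose out of reach is approached as far as the arm can. A call with a gripper value outside its range is refused whole. "grip" is the opening in per cent of the stroke, from 0 (shut) to 100 (fully open), set as the call begins (left out, the last holds). The fingers move at their own pace and stop on an object; "grip_force" is the grip in N (left out, the last holds). Time passes only in rows, so rows that repeat a pose let the fingers close. It gives the time, the measured TCP pose, the force, the opening and the grip force at its end, in the units of the state.
- ctrl.get_state(): the state, without advancing time (a new reading comes with each control period).
- ctrl.read_camera(name): name is "scene" or "side" or "wrist"; returns (picture, depth): 400x640x3 uint8, red, green, blue; 400x640 float32, m along the optical axis (not along the pixel's ray), 0 where there is no reading.
- ctrl.camera_model(name): a dict with "intrinsics" (3x3 intrinsics, pixels), "k1" (the pictures are not rectified: a ray, as slopes to the right and down, at radius r is drawn at 1 + k1 r^2 times it, then the intrinsics apply), "extrinsics" (4x4, takes a point from world to camera coordinates); the wrist camera has in their place "hand_eye" (4x4, takes a point from camera to tool coordinates, whose origin is the TCP and whose axes are the flange's). Camera axes: x right, y down, z forward; pixel columns grow to the right and rows downward; lengths in m; the calibration is good to about 2 mm. A picture is of the moment at which its call begins: read the wrist's pose just before it. camera_model takes no time and is no camera call.
- ctrl.sign_off(): hands the job in; it is judged then, once.
Trained networks look in the newest picture that a camera, given by its name, has taken for a name from the list of things; names that differ only in an ending like _2 or _b are one class to them, and where a whole thing is asked for, a point or a joint stands for the part that bears it (a point fixed in the world has none). Each returns a list of dicts, best first, with "score" (0 to 1); they miss things now and then, are a little off and sometimes report something else, mostly with a low value. They report only what shows in the picture. A call takes as long as a camera call. They do not tell look-alikes from the thing itself.
- ctrl.find_in(camera, query): "uv" ([column, row] in pixels, amid what is visible of it).
The state is a dict: "time": time; "qpos": joint angles; "dq": joint speeds; "joint_efforts": joint torques, N m; "eef_pos": TCP position; "tcp_rot": TCP orientation; "contact_force": force on the tool from outside, world axes, zero at the start; "wrist_torque": the same for the moment, N m; "opening": opening from 0.0 (shut) to 1.0 (fully open); "finger_force": force on a finger pad.
Only numpy, scipy, OpenCV 4.12 (cv2) and the standard library are available. Lean on these libraries where they do the work, as an engineer would, in place of code of your own. Each camera call takes 0.05 s, during which the arm holds its last target. There are 200 camera calls.

## Working session

There is one attempt and no reset: what is moved stays moved. The work goes in short steps, Python scripts to look and compute and a tool call to move; the robot and the scene stay as the last step left them, time stands still between calls to the robot, and variables do not carry over. Pictures are saved under pics/ and viewed, at most 10 in all, crops included, and the job is handed in when it is done.

Besides the shell and the picture viewer there is one more tool, called after ">>>" as name(argument=value, ...) on one line, values as JSON. carry_out: Moves the arm, as the interface text tells. Its arguments: {"type":"object","properties":{"deltas":{"type":"array"},"grip":{"type":"number"},"grip_force":{"type":"number"}},"required":["deltas"]}

```bash
ls; mkdir -p pics
cat > h.py <<'E'
import numpy as np, cv2
from scipy.spatial.transform import Rotation as R
from plant import ctrl
def T_wc(name, st=None):
    m=ctrl.camera_model(name)
    if name=="wrist":
        T=np.eye(4);T[:3,:3]=R.from_quat(st["tcp_rot"]).as_matrix();T[:3,3]=st["eef_pos"]
        return T@np.array(m["hand_eye"]),m
    return np.linalg.inv(np.array(m["extrinsics"])),m
def shot(name):
    st=ctrl.get_state(); p,d=ctrl.read_camera(name); T,m=T_wc(name,st)
    return p,d,T,m
def cloud(d,T,m):
    K=np.array(m["intrinsics"]);k=m["k1"]
    h,w=d.shape;u,v=np.meshgrid(np.arange(w),np.arange(h))
    q=cv2.undistortPoints(np.stack([u,v],-1).reshape(-1,1,2).astype(float),K,np.array([k,0,0,0.])).reshape(h,w,2)
    P=np.concatenate([q,np.ones((h,w,1))],-1)*d[...,None]
    return P@T[:3,:3].T+T[:3,3]
E
python3 - <<'E'
from h import *
for n in ["scene","side"]:
    p,d,T,m=shot(n); cv2.imwrite(f"pics/{n}0.png",p[...,::-1]); np.savez(f"{n}0.npz",p=p,d=d,T=T,W=cloud(d,T,m))
    for q in ["carriage","jig","rail_start","stop","anvil","tower","guide","knob_grip"]:
        r=ctrl.find_in(n,q)
        W=np.load(f"{n}0.npz")["W"]
        print(n,q,[(np.round(x["uv"]),round(x["score"],2),W[int(x["uv"][1]),int(x["uv"][0])].round(3)) for x in r[:4]])
print(ctrl.get_state())
E
```

```text
pics
scene carriage [(array([320., 162.]), 0.95, array([0.383, 0.115, 0.057])), (array([372., 155.]), 0.81, array([0.38 , 0.325, 0.025])), (array([378., 188.]), 0.79, array([0.575, 0.253, 0.052])), (array([408., 134.]), 0.56, array([0.307, 0.513, 0.024]))]
scene jig [(array([295., 219.]), 0.67, array([ 0.589, -0.049,  0.021]))]
scene rail_start [(array([294., 217.]), 0.84, array([ 0.574, -0.048,  0.019])), (array([185., 274.]), 0.63, array([ 0.722, -0.416,  0.068]))]
scene stop [(array([295., 219.]), 0.76, array([ 0.589, -0.049,  0.021]))]
scene anvil [(array([297., 215.]), 0.97, array([ 0.573, -0.037,  0.019]))]
scene tower [(array([372., 156.]), 0.97, array([0.383, 0.319, 0.029])), (array([319., 164.]), 0.96, array([0.382, 0.108, 0.049])), (array([378., 191.]), 0.95, array([0.572, 0.252, 0.041])), (array([439., 163.]), 0.92, array([0.502, 0.541, 0.024]))]
scene guide [(array([319., 162.]), 0.97, array([0.383, 0.111, 0.058])), (array([439., 163.]), 0.81, array([0.489, 0.546, 0.016])), (array([380., 190.]), 0.79, array([0.577, 0.256, 0.048])), (array([370., 156.]), 0.78, array([0.368
[... 1385 characters left out ...]
]
{'time': 0.9, 'qpos': array([-1.39697996e+00,  2.86245761e-01,  1.57669414e+00,  1.18349484e-05,
        1.27863194e+00, -1.50035864e-01]), 'dq': array([ 0.00011097,  0.00015471, -0.0004574 ,  0.00053672,  0.00069837,
        0.00226556]), 'joint_efforts': array([ 4.56742509e-04, -4.05958450e+01, -2.92945415e+01, -9.18684827e-05,
        5.01788472e-04, -3.80857628e-06]), 'eef_pos': array([ 0.21480369, -0.63989021,  0.23136424]), 'tcp_rot': array([9.86918862e-01, 1.61217743e-01, 5.79000648e-06, 1.03340601e-05]), 'contact_force': array([-0.58265266, -0.18356921, -0.13775017]), 'wrist_torque': array([ 0.00302777, -0.02653743,  0.01945315]), 'finger_force': 0.0, 'opening': 0.9996599711571217}
```

Run:
```python
import cv2
for n,(a,b,c,d) in {"scene":(140,110,460,320),"side":(220,140,460,300)}.items():
    p=cv2.imread(f"pics/{n}0.png")[b:d,a:c]; f=800/(c-a) if n=="scene" else 800/(c-a)
    cv2.imwrite(f"pics/{n}0c.png",cv2.resize(p,None,fx=f,fy=f,interpolation=cv2.INTER_CUBIC)); print(f)
```

```text
2.5
3.3333333333333335
```

View pics/scene0c.png

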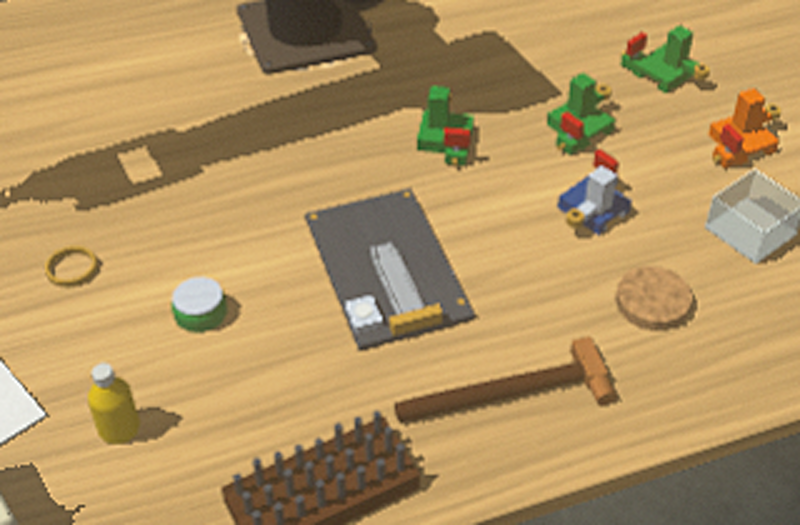

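View pics/side0c.png

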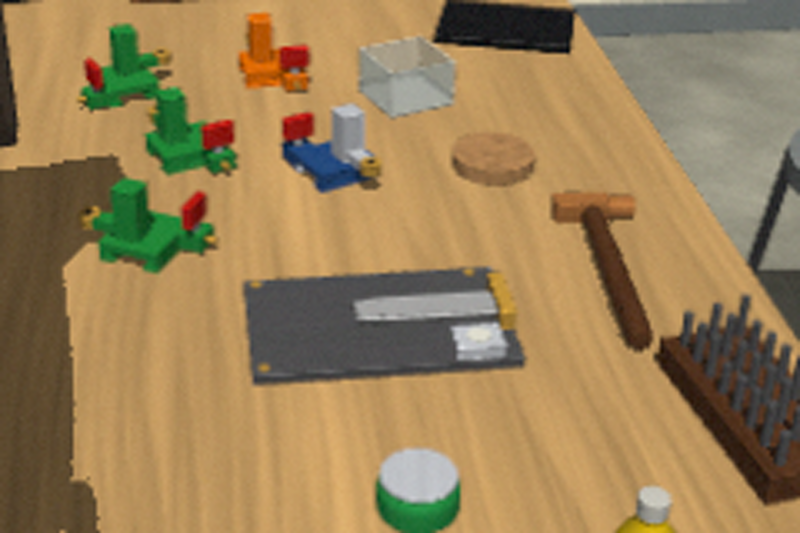

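The scene picture shows the jig in the middle: plate corners near full-frame (263,196) and (330,237), stop by (306,238), anvil by (285,234). The blue carriage is at (378,190) with its silver tower, beside the clear box. Rail and carriage both point roughly along world +x.

Run:
```python
from h import *
for n in ["scene","side"]:
    z=np.load(f"{n}0.npz");p=z["p"].astype(int);W=z["W"];r,g,b=p[...,0],p[...,1],p[...,2]
    inr=lambda x0,x1,y0,y1,z0,z1:(W[...,0]>x0)&(W[...,0]<x1)&(W[...,1]>y0)&(W[...,1]<y1)&(W[...,2]>z0)&(W[...,2]<z1)
    plate=inr(.4,.8,-.2,.1,.006,.02)&(p.max(-1)<110)
    A=W[plate]; q=cv2.minAreaRect(A[:,:2].astype(np.float32)*1000); print(n,"plate",q,np.median(A[:,2]))
    bl=inr(.45,.68,.15,.36,.004,.03)&(b>r*1.3)&(b>g*1.1); A=W[bl]; print("blue",len(A),A.mean(0).round(3),cv2.minAreaRect(A[:,:2].astype(np.float32)*1000))
    t=inr(.5,.64,.18,.34,.07,.09); A=W[t]; print("tower",len(A),A.mean(0).round(4),cv2.minAreaRect(A[:,:2].astype(np.float32)*1000))
    rd=inr(.45,.68,.15,.4,.03,.07)&(r>1.8*g)&(r>1.8*b); A=W[rd]; print("red",len(A),A.mean(0).round(3),A.min(0),A.max(0))
    br=inr(.45,.75,-.2,.1,.015,.05)&(r>1.6*b)&(r>120); A=W[br]; print("brass",len(A),A.mean(0).round(3))
    ra=inr(.45,.75,-.2,.1,.02,.032)&(p.min(-1)>120); A=W[ra]; print("bright",len(A),A.mean(0).round(3))
m=ctrl.camera_model("wrist");print(np.round(m["hand_eye"],3),m["intrinsics"])
```

```text
scene plate ((620.9108276367188, -30.345787048339844), (374.9012756347656, 185.20974731445312), 4.789767742156982) 0.009363163039357247
blue 111 [0.547 0.249 0.019] ((551.6535034179688, 266.23431396484375), (76.04680633544922, 71.39313507080078), 23.847049713134766)
tower 67 [0.5664 0.2635 0.0775] ((565.9920654296875, 263.7957458496094), (29.090171813964844, 31.595388412475586), 24.073274612426758)
red 49 [0.511 0.298 0.05 ] [0.49284064 0.28980221 0.03236698] [0.53150139 0.3085401  0.05914915]
brass 87 [ 0.676 -0.044  0.029]
bright 286 [ 0.621 -0.065  0.023]
side plate ((612.5526123046875, -26.01146697998047), (369.6389465332031, 230.19271850585938), 1.9974766969680786) 0.012643976204644303
blue 182 [0.529 0.253 0.019] ((530.267822265625, 261.3240966796875), (55.104469299316406, 101.44725036621094), 26.31805419921875)
tower 53 [0.5559 0.2576 0.0778] ((556.3026123046875, 259.0713806152344), (32.35871887207031, 32.34031677246094), 23.38058853149414)
red 65 [0.505 0.294 0.048] [0.48935676 0.28418315 0.03288464] [0.52135661 0.30398246 0.06170897]
brass 75 [ 0.67  -0.054  0.032]
bright 395 [ 0.61  -0.065  0.025]
[[-0.002 -0.963 -0.271  0.069]
 [ 1.    -0.001 -0.001  0.001]
 [ 0.    -0.271  0.963 -0.143]
 [ 0.     0.     0.     1.   ]] [[323.86012222   0.         320.66702798]
 [  0.         323.86012222 197.93043067]
 [  0.           0.           1.        ]]
```

```bash
cat >> h.py <<'E'
def delta(x,y,z,yaw,cur=None):
    """tool-frame shift and turn from the present pose to a tool-down pose with tool x at yaw (deg)"""
    st=ctrl.get_state(); R0=R.from_quat(st["tcp_rot"])
    c,s=np.cos(np.radians(yaw)),np.sin(np.radians(yaw))
    R1=R.from_matrix(np.array([[c,s,0],[s,-c,0],[0,0,-1.]]))
    p=R0.inv().apply(np.array([x,y,z])-st["eef_pos"]); w=(R0.inv()*R1).as_rotvec()
    print("delta",p.round(4).tolist(),w.round(4).tolist(),"rows",max(np.linalg.norm(p)/.0625,np.degrees(np.linalg.norm(w))/10.7).round(1))
E
python3 -c "
from h import *
delta(.58,-.02,.26,92)"
```

```text
delta [0.5435, -0.4715, -0.0286] [0.0, 0.0, -1.2819] rows 11.5
```

>>> carry_out(deltas=[0.046, -0.04, -0.002, 0, 0, 0, 0.092, -0.08, -0.004, 0, 0, 0, 0.138, -0.12, -0.006, 0, 0, 0, 0.184, -0.16, -0.008, 0, 0, 0, 0.23, -0.2, -0.01, 0, 0, 0], grip=100)

```text
time: 1.52
eef_pos: [0.3699, -0.3754, 0.2417]
tcp_rot: [0.987, 0.161, 0.0, 0.0]
contact_force: [1.0, -0.1, -0.0]
opening: 1.003
finger_force: 0.0
```

>>> carry_out(deltas=[0.046, -0.04, -0.002, 0, 0, 0, 0.092, -0.08, -0.004, 0, 0, 0, 0.138, -0.12, -0.006, 0, 0, 0, 0.184, -0.16, -0.008, 0, 0, 0, 0.23, -0.2, -0.01, 0, 0, 0])

```text
time: 2.15
eef_pos: [0.5244, -0.1125, 0.2519]
tcp_rot: [0.987, 0.161, 0.001, 0.0]
contact_force: [0.5, -0.8, 0.5]
opening: 0.999
finger_force: 0.0
```

>>> carry_out(deltas=[0.017, -0.014, -0.002, 0, 0, -0.18, 0.034, -0.028, -0.004, 0, 0, -0.36, 0.05, -0.042, -0.006, 0, 0, -0.54, 0.068, -0.056, -0.007, 0, 0, -0.72, 0.0835, -0.0715, -0.0086, 0, 0, -0.9])

```text
time: 2.78
eef_pos: [0.5804, -0.0193, 0.2601]
tcp_rot: [0.817, 0.577, 0.0, 0.0]
contact_force: [0.1, -0.9, -0.5]
opening: 1.003
finger_force: 0.0
```

>>> carry_out(deltas=[0, 0, 0, 0, 0, -0.18, 0, 0, 0, 0, 0, -0.36, 0, 0, 0, 0, 0, -0.38, 0, 0, 0, 0, 0, -0.38])

```text
time: 3.28
eef_pos: [0.58, -0.02, 0.26]
tcp_rot: [0.696, 0.718, 0.0, 0.0]
contact_force: [0.0, -0.4, -0.1]
opening: 0.998
finger_force: 0.0
```

Run:
```python
from h import *
p,d,T,m=shot("wrist"); cv2.imwrite("pics/w1.png",p[...,::-1]); np.savez("w1.npz",p=p,d=d,T=T,W=cloud(d,T,m))
delta(.56,.2,.26,114)
```

```text
delta [0.2206, -0.0132, -0.0] [0.0, 0.0, -0.388] rows 3.5
```

View pics/w1.png

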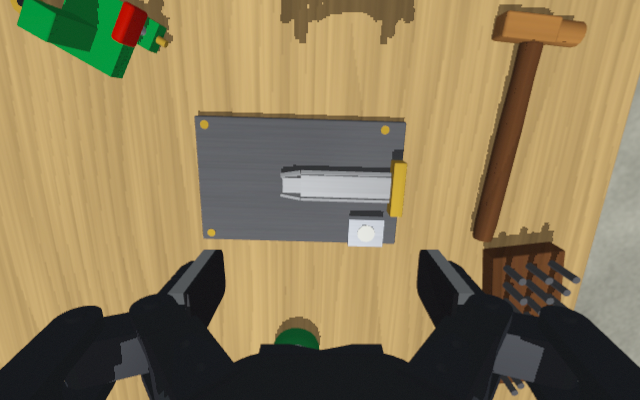

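>>> carry_out(deltas=[0.044, 0.006, 0, 0, 0, -0.08, 0.088, 0.012, 0, 0, 0, -0.16, 0.132, 0.018, 0, 0, 0, -0.24, 0.176, 0.023, 0, 0, 0, -0.32, 0.22, 0.028, 0, 0, 0, -0.38])

```text
time: 3.95
eef_pos: [0.6008, 0.2021, 0.26]
tcp_rot: [0.547, 0.837, 0.0, 0.0]
contact_force: [0.1, 0.1, 0.5]
opening: 1.001
finger_force: 0.0
```

>>> carry_out(deltas=[0, 0, 0, 0, 0, 0])

```text
time: 4.08
eef_pos: [0.6004, 0.2033, 0.2597]
tcp_rot: [0.546, 0.838, 0.0, -0.0]
contact_force: [-0.5, -0.8, -0.0]
opening: 1.002
finger_force: 0.0
```

Run:
```python
from h import *
p,d,T,m=shot("wrist"); cv2.imwrite("pics/w2.png",p[...,::-1]); np.savez("w2.npz",p=p,d=d,T=T,W=cloud(d,T,m))
print(ctrl.get_state()["eef_pos"])
```

```text
[0.60057829 0.20176323 0.25977581]
```

View pics/w2.png

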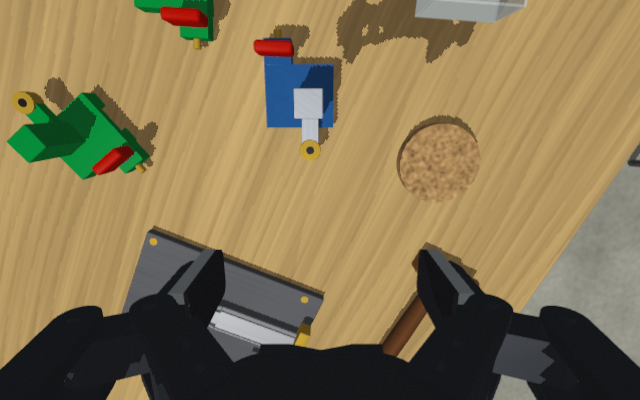

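Wrist picture 1 shows the jig plate with corners at (195,114), (405,122), (395,243) and (203,237), the rail's nose at (283,183), and the stop at (397,188). Picture 2 shows the blue carriage: tower (308,102), bush (310,150), knob bar (274,47), almost loose.

```bash
cat >> h.py <<'E'
def onplane(uv,z,T,m):
    q=cv2.undistortPoints(np.asarray(uv,float).reshape(-1,1,2),np.array(m["intrinsics"]),np.array([m["k1"],0,0,0.])).reshape(-1,2)
    r=np.c_[q,np.ones(len(q))]@T[:3,:3].T
    return (T[:3,3]+r*((z-T[2,3])/r[:,2])[:,None])[:,:2]
def rect(mask,z,T,m):
    n,l,s,c=cv2.connectedComponentsWithStats(mask.astype(np.uint8)); k=1+np.argmax(s[1:,4])
    v,u=np.nonzero(l==k); P=onplane(np.c_[u,v],z,T,m)*1000
    return cv2.minAreaRect(P.astype(np.float32)),len(u),P
E
python3 - <<'E'
from h import *
m=ctrl.camera_model("wrist")
z=np.load("w1.npz");p=z["p"].astype(int);T=z["T"];W=z["W"]
win=np.zeros(p.shape[:2],bool);win[105:250,188:412]=1
sat=p.max(-1)-p.min(-1)
dark=win&(sat<25)
q=rect(dark,.012,T,m);print("plate",q[:2]); print(cv2.boxPoints(q[0]).round(1).tolist())
c=np.array([[195,114],[405,122],[395,243],[203,237]]);print("corners",onplane(c,.012,T,m).round(4).tolist())
rl=win&(sat<25)&(p.min(-1)>150);rl[205:]=0; q=rect(rl,.024,T,m);print("rail",q[:2]);print(cv2.boxPoints(q[0]).round(1).tolist(), W[rl][:,2].mean())
an=win&(sat<30)&(p.min(-1)>140);an[:205]=0; q=rect(an,.026,T,m);print("anvil",q[:2],W[an][:,2].mean())
br=win&(p[...,0]>1.6*p[...,2])&(p[...,0]>140);br[:140]=0;br[220:]=0;br[:,:385]=0; q=rect(br,.034,T,m);print("stop",q[:2],W[br][:,2].mean());print(cv2.boxPoints(q[0]).round(1).tolist())
z=np.load("w2.npz");p=z["p"].astype(int);T=z["T"];W=z["W"]
r,g,b=p[...,0],p[...,1],p[...,2]
bl=(b>1.3*r)&(b>1.2*g)&(b>60);bl[:64]=0; q=rect(bl,.022,T,m);print("body",q[:2],np.median(W[bl][:,2]));print(cv2.boxPoints(q[0]).round(1).tolist())
win[:]=0;win[75:125,285:335]=1;tw=win&(W[...,2]>.07)&(sat*0+p.max(-1)-p.min(-1)<30); q=rect(tw,.08,T,m);print("tower",q[:2],np.median(W[tw][:,2]))
win[:]=0;win[30:60,245:300]=1;rd=win&(r>1.8*g)&(r>1.8*b); q=rect(rd,.058,T,m);print("knob",q[:2],W[rd][:,2].max());print(cv2.boxPoints(q[0]).round(1).tolist())
E
```

```text
plate (((554.8782348632812, -45.43437194824219), (160.1538543701172, 248.1012725830078), 89.9243392944336), 23958)
[[430.70001220703125, -125.30000305175781], [678.7999877929688, -125.69999694824219], [679.0, 34.5], [430.8999938964844, 34.79999923706055]]
corners [[0.4321, 0.0357], [0.6781, 0.0338], [0.6804, -0.1199], [0.4308, -0.1188]]
rail (((599.0623779296875, -42.21448516845703), (29.14733123779297, 130.87413024902344), 89.9708023071289), 2270)
[[533.5999755859375, -56.79999923706055], [664.5, -56.79999923706055], [664.5, -27.700000762939453], [533.5999755859375, -27.600000381469727]] 0.02479394103137505
anvil (((638.6802978515625, -101.11250305175781), (43.64590835571289, 35.999141693115234), 1.6696439981460571), 946) 0.025809052955404137
stop (((673.622802734375, -32.90388107299805), (25.143430709838867, 94.84339904785156), 5.977891445159912), 1298) 0.018984098986133846
[[656.2000122070312, 13.0], [666.0999755859375, -81.4000015258789], [691.0999755859375, -78.80000305175781], [681.2000122070312, 15.600000381469727]]
body (((546.3701782226562, 266.40704345703125), (75.41968536376953, 67.40450286865234), 23.46900177001953), 3205) 0.02185179566095069
[[498.3999938964844, 282.29998779296875], [525.2000122070312, 220.5], [594.4000244140625, 250.5], [567.5, 312.29998779296875]]
tower (((560.7877197265625, 263.7805480957031), (27.025819778442383, 27.4991397857666), 23.719602584838867), 867) 0.07974067632763421
knob (((508.77294921875, 297.9442443847656), (38.13045120239258, 14.351921081542969), 22.393470764160156), 609) 0.40235276206907133
[[488.3999938964844, 297.29998779296875], [493.8999938964844, 284.0], [529.0999755859375, 298.6000061035156], [523.7000122070312, 311.79998779296875]]
```

Run:
```python
from h import *
m=ctrl.camera_model("wrist")
z=np.load("w1.npz");p=z["p"].astype(int);T=z["T"]
sat=p.max(-1)-p.min(-1); rl=(sat<25)&(p.min(-1)>150);rl[:160]=0;rl[205:]=0;rl[:,:278]=0;rl[:,392:]=0
top=[];bot=[]
for u in range(305,388):
    v=np.nonzero(rl[:,u])[0]; top.append((u,v.min()-.5)); bot.append((u,v.max()+.5))
for e in (top,bot):
    P=onplane(e,.024,T,m); k=np.polyfit(P[:,0],P[:,1],1); print("edge yaw",np.degrees(k[0]),"y at .6",np.polyval(k,.6), "resid",np.std(P[:,1]-np.polyval(k,P[:,0])))
dk=(sat<25); 
for u in (215,385): pass
E2=[]
for u in range(215,380): 
    v=np.nonzero(dk[105:150,u])[0]; E2.append((u,105+v.min()-.5))
P=onplane(E2,.012,T,m);k=np.polyfit(P[:,0],P[:,1],1);r=P[:,1]-np.polyval(k,P[:,0]);P=P[abs(r)<.002];k=np.polyfit(P[:,0],P[:,1],1);print("plate far edge yaw",np.degrees(k[0]),np.polyval(k,.555))
delta(.5606,.2639,.1,113.5); delta(.5606,.2639,.043,113.5)
```

```text
edge yaw 0.7651429698779264 y at .6 -0.0281471253923058 resid 0.0010233364869662754
edge yaw -0.15884833316918767 y at .6 -0.061684728338294297 resid 0.0003909922820916181
plate far edge yaw -0.088468507103097 0.03460341410521139
delta [0.073, -0.0116, 0.1598] [-0.0003, 0.0004, 0.0036] rows 2.8
delta [0.0731, -0.0115, 0.2168] [-0.0003, 0.0004, 0.0036] rows 3.7
```

>>> carry_out(deltas=[0.025, -0.004, 0.04, 0, 0, 0, 0.05, -0.008, 0.08, 0, 0, 0, 0.073, -0.0116, 0.12, 0, 0, 0.003, 0.073, -0.0116, 0.16, 0, 0, 0.003, 0.073, -0.0116, 0.16, 0, 0, 0.003])

```text
time: 4.75
eef_pos: [0.5581, 0.261, 0.096]
tcp_rot: [0.549, 0.836, -0.003, -0.003]
contact_force: [-0.3, 0.2, 0.5]
opening: 1.0
finger_force: 0.0
```

>>> carry_out(deltas=[0, 0, 0.03, 0, 0, 0, 0, 0, 0.057, 0, 0, 0, 0, 0, 0.057, 0, 0, 0])

```text
time: 5.12
eef_pos: [0.5607, 0.2618, 0.0428]
tcp_rot: [0.549, 0.836, -0.001, -0.001]
contact_force: [-0.1, -0.1, 0.9]
opening: 0.998
finger_force: 0.0
```

>>> carry_out(deltas=[0, 0, 0, 0, 0, 0, 0, 0, 0, 0, 0, 0, 0, 0, 0, 0, 0, 0, 0, 0, 0, 0, 0, 0, 0, 0, 0, 0, 0, 0], grip=15, grip_force=50)

```text
time: 5.75
eef_pos: [0.5612, 0.2631, 0.0442]
tcp_rot: [0.548, 0.836, 0.0, 0.0]
contact_force: [-2.7, -1.2, 5.9]
opening: 0.323
finger_force: 50.5
```

>>> carry_out(deltas=[0, 0, -0.02, 0, 0, 0, 0, 0, -0.06, 0, 0, 0, 0, 0, -0.107, 0, 0, 0, 0, 0, -0.107, 0, 0, 0, 0, 0, -0.107, 0, 0, 0], grip_force=90)

```text
time: 6.38
eef_pos: [0.5593, 0.2626, 0.1477]
tcp_rot: [0.548, 0.836, -0.001, -0.001]
contact_force: [0.0, -0.5, -6.6]
opening: 0.313
finger_force: 90.0
```

Run:
```python
from h import *
print(ctrl.get_state()["opening"],ctrl.get_state()["contact_force"])
delta(.495,-.051,.15,89.8)
```

```text
0.31320818164036823 [ 0.02647789 -0.46741028 -6.616831  ]
delta [-0.262, -0.184, -0.0018] [-0.0037, 0.0003, 0.4136] rows 5.1
```

>>> carry_out(deltas=[-0.04, -0.028, 0, 0, 0, 0.09, -0.09, -0.063, 0, 0, 0, 0.18, -0.14, -0.098, 0, 0, 0, 0.27, -0.19, -0.133, 0, 0, 0, 0.35, -0.235, -0.165, 0, -0.001, 0, 0.41])

```text
time: 7.0
eef_pos: [0.5003, -0.0196, 0.1465]
tcp_rot: [0.708, 0.706, -0.001, -0.002]
contact_force: [1.3, -1.0, -4.8]
opening: 0.315
finger_force: 90.6
```

Run:
```python
from h import *
delta(.495,-.051,.15,89.8)
```

```text
delta [-0.0314, -0.0053, -0.0036] [-0.0048, -0.0014, 0.0011] rows 0.5
```

>>> carry_out(deltas=[-0.0314, -0.0053, 0.02, 0, 0, 0, -0.0314, -0.0053, 0.045, 0, 0, 0, -0.0314, -0.0053, 0.055, 0, 0, 0, -0.0314, -0.0053, 0.055, 0, 0, 0])

```text
time: 7.5
eef_pos: [0.4962, -0.0488, 0.0926]
tcp_rot: [0.707, 0.707, -0.001, -0.002]
contact_force: [-0.1, 0.4, -5.7]
opening: 0.316
finger_force: 90.2
```

Run:
```python
from h import *
p,d,T,m=shot("wrist"); cv2.imwrite("pics/w3.png",p[...,::-1]); np.savez("w3.npz",p=p,d=d,T=T,W=cloud(d,T,m))
st=ctrl.get_state();print(st["eef_pos"],st["tcp_rot"])
```

```text
[ 0.49737804 -0.04902208  0.09401254] [ 7.06800072e-01  7.07413051e-01 -5.58628437e-05 -6.56584987e-04]
```

View pics/w3.png

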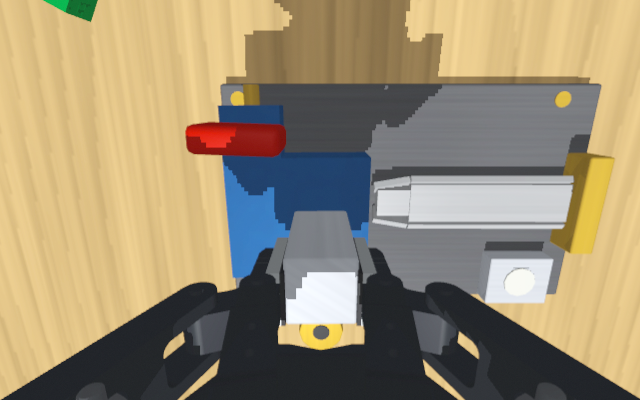

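The carriage hangs level over the bare deck. Its front +y corner is at (370,154), the rail runs from (375,203) to (572,203), the stop is at (590,205) and the anvil at (518,280). Next I'll measure the alignment from this picture.

Run:
```python
from h import *
m=ctrl.camera_model("wrist")
z=np.load("w3.npz");p=z["p"].astype(int);T=z["T"];W=z["W"]
r,g,b=p[...,0],p[...,1],p[...,2];sat=p.max(-1)-p.min(-1)
bl=(b>1.25*r)&(b>1.1*g); bl[:,375:]=0
zz=W[bl][:,2]; print("blue z pct",np.percentile(zz,[5,25,50,75,95]).round(4))
zt=np.median(W[165:185,290:360][...,2]); print("body top z",zt)
def fit(pts,z,ax,lab):
    P=onplane(pts,z,T,m); i,j=(0,1) if ax=="x" else (1,0)
    for _ in range(3):
        k=np.polyfit(P[:,i],P[:,j],1); q=P[:,j]-np.polyval(k,P[:,i]); P=P[abs(q)<max(2*q.std(),.0003)]
    a=np.degrees(np.arctan(k[0]))*(1 if ax=="x" else -1)
    print(lab,"yaw",a.round(2),"at mid",np.polyval(k,P[:,i].mean()).round(4),"mid",P[:,i].mean().round(4),len(P)); return k
# body +y edge cols 292..362, front edge rows 160..235
fit([(u,np.nonzero(bl[140:175,u])[0].min()+139.5) for u in range(292,364)],zt,"x","body +y edge")
fit([(np.nonzero(bl[v,340:375])[0].max()+340.5,v) for v in range(160,225)],zt,"y","body front")
rl=(sat<25)&(p.min(-1)>130)
for rows,lab in (((165,200),"rail +y"),((205,235),"rail -y")):
    pts=[]
    for u in range(420,558):
        v=np.nonzero(rl[rows[0]:rows[1],u])[0]+rows[0]
        pts.append((u,v.min()-.5 if rows[0]<200 else v.max()+.5))
    fit(pts,.024,"x",lab)
dk=(sat<25)
fit([(u,np.nonzero(dk[75:100,u])[0].min()+74.5) for u in list(range(270,375))+list(range(450,540))],.012,"x","plate +y edge")
print("rail top z",np.median(W[195:210,430:550,2]),"deck z",np.median(W[120:140,480:540,2]))
print("stop face x",onplane([(572,180),(566,240)],.024,T,m).round(4), "nose",onplane([(376,190),(376,215)],.024,T,m).round(4))
```

```text
blue z pct [0.0689 0.07   0.0705 0.071  0.1666]
body top z 0.07023698650078586
body +y edge yaw -0.02 at mid -0.0027 mid 0.4981 64
body front yaw 0.12 at mid 0.5224 mid -0.0241 65
rail +y yaw -0.01 at mid -0.0246 mid 0.6077 138
rail -y yaw -0.66 at mid -0.0625 mid 0.6106 129
plate +y edge yaw -0.08 at mid 0.0339 mid 0.5491 195
rail top z 0.02390908761296684 deck z 0.01188416882527274
stop face x [[ 0.6635 -0.0277]
 [ 0.6682 -0.0706]] nose [[ 0.5337 -0.0345]
 [ 0.5345 -0.0522]]
```

Run:
```python
from h import *
m=ctrl.camera_model("wrist")
z=np.load("w3.npz");p=z["p"].astype(int);T=z["T"];W=z["W"]
def plane(M):
    P=W[M];
    for _ in range(3):
        A=np.c_[P[:,:2]-[.5,-.05],np.ones(len(P))];k=np.linalg.lstsq(A,P[:,2],rcond=None)[0];q=P[:,2]-A@k;P=P[abs(q)<2.5*q.std()+1e-5]
    print(k.round(4),"deg about x,y",np.degrees(k[1]).round(2),np.degrees(-k[0]).round(2),len(P),q.std())
M=np.zeros(p.shape[:2],bool);M[158:205,240:362]=1;M[:, :]&=True;plane(M)
M[:]=0;M[120:135,480:540]=1;M[100:120,290:400]=1;plane(M)
M[:]=0;M[188:218,430:550]=1;plane(M)
M[:]=0;M[280:315,295:350]=1;plane(M)  # tower top
print(W[112:116,225:280,2].mean())
tw=np.zeros(p.shape[:2],np.uint8);tw[265:330,275:365]=1
tw=(tw>0)&(abs(W[...,2]-np.median(W[280:315,295:350,2]))<.003);q=rect(tw,np.median(W[280:315,295:350,2]),T,m);print(q[0],cv2.boxPoints(q[0]).round(1).tolist())
st=ctrl.get_state();print(st["eef_pos"],R.from_quat(st["tcp_rot"]).as_matrix().round(4).tolist())
```

```text
[-0.0096  0.004   0.0701] deg about x,y 0.23 0.55 5627 0.0005806190298097035
[0.0001 0.0022 0.0118] deg about x,y 0.13 -0.0 3037 0.0006563966895188935
[-0.0002  0.0039  0.0239] deg about x,y 0.22 0.01 3528 0.0005909891763270736
[-0.0051  0.0099  0.1282] deg about x,y 0.57 0.29 1890 0.0005159260108080376
0.07211100837993699
((496.49407958984375, -48.86948013305664), (32.89106750488281, 25.031993865966797), 0.12176384031772614) [[480.0, -36.400001525878906], [480.1000061035156, -61.400001525878906], [513.0, -61.400001525878906], [512.9000244140625, -36.29999923706055]]
[ 0.49737804 -0.04902208  0.09401254] [[-0.0009, 1.0, -0.001], [1.0, 0.0009, 0.0008], [0.0008, -0.001, -1.0]]
```

>>> carry_out(deltas=[-0.0069, 0, 0.012, 0, 0, 0, -0.0069, 0, 0.024, 0, 0, 0, -0.0069, 0, 0.033, 0, 0, 0, -0.0069, 0, 0.033, 0, 0, 0])

```text
time: 8.05
eef_pos: [0.497, -0.0562, 0.0606]
tcp_rot: [0.707, 0.707, -0.0, -0.001]
contact_force: [0.3, 0.1, -5.2]
opening: 0.313
finger_force: 90.4
```

>>> carry_out(deltas=[0, 0, 0.0015, 0, 0, 0, 0, 0, 0.003, 0, 0, 0, 0, 0, 0.003, 0, 0, 0])

```text
time: 8.43
eef_pos: [0.4981, -0.0565, 0.0591]
tcp_rot: [0.707, 0.707, 0.0, 0.0]
contact_force: [-0.1, -0.6, -6.0]
opening: 0.318
finger_force: 90.4
```

>>> carry_out(deltas=[0, 0, 0.001, 0, 0, 0, 0, 0, 0.0015, 0, 0, 0, 0, 0, 0.0015, 0, 0, 0])

```text
time: 8.8
eef_pos: [0.4979, -0.0565, 0.0574]
tcp_rot: [0.707, 0.707, 0.0, 0.0]
contact_force: [0.3, -0.7, -5.0]
opening: 0.312
finger_force: 90.4
```

```bash
cat > meas.py <<'E'
import sys
from h import *
m=ctrl.camera_model("wrist")
p,d,T,m=shot("wrist"); cv2.imwrite(f"pics/{sys.argv[1]}.png",p[...,::-1]); W=cloud(d,T,m); np.savez(sys.argv[1]+".npz",p=p,T=T,W=W)
st=ctrl.get_state();print(st["eef_pos"].round(4),st["contact_force"].round(1))
p=p.astype(int);r,g,b=p[...,0],p[...,1],p[...,2];sat=p.max(-1)-p.min(-1)
def fit(pts,z,ax,lab):
    P=onplane(pts,z,T,m); i,j=(0,1) if ax=="x" else (1,0)
    for _ in range(3):
        k=np.polyfit(P[:,i],P[:,j],1); q=P[:,j]-np.polyval(k,P[:,i]); P=P[abs(q)<max(2*q.std(),.0003)]
    a=np.degrees(np.arctan(k[0]))*(1 if ax=="x" else -1)
    print(lab,"yaw",a.round(2),"at mid",np.polyval(k,P[:,i].mean()).round(4),"mid",P[:,i].mean().round(4),len(P))
bl=(b>1.25*r)&(b>1.1*g); bl[:,378:]=0
zt=np.median(W[165:185,290:355][...,2]); print("body top z",zt.round(4))
e=lambda rows,mask,u,top:(u,rows[0]+np.nonzero(mask[rows[0]:rows[1],u])[0].min()-.5) if top else (u,rows[0]+np.nonzero(mask[rows[0]:rows[1],u])[0].max()+.5)
fit([e((135,178),bl,u,1) for u in range(295,358)],zt,"x","body +y edge")
fit([(np.nonzero(bl[v,330:378])[0].max()+330.5,v) for v in range(165,215)],zt,"y","body front")
rl=(sat<25)&(p.min(-1)>130); a=int(sys.argv[2]) if len(sys.argv)>2 else 440
mid=int(sys.argv[3]) if len(sys.argv)>3 else 202
fit([e((mid-45,mid),rl,u,1) for u in range(a,560)],.024,"x","rail +y")
fit([e((mid,mid+40),rl,u,0) for u in range(a,560)],.024,"x","rail -y")
E
python3 meas.py w4
```

```text
[ 0.498  -0.0565  0.0574] [-0.3 -0.2 -5.6]
body top z 0.035
body +y edge yaw -0.09 at mid -0.0104 mid 0.5008 61
body front yaw -0.44 at mid 0.5242 mid -0.0302 47
rail +y yaw -0.1 at mid -0.0242 mid 0.5974 120
rail -y yaw -0.1 at mid -0.0622 mid 0.603 120
```

View pics/w4.png

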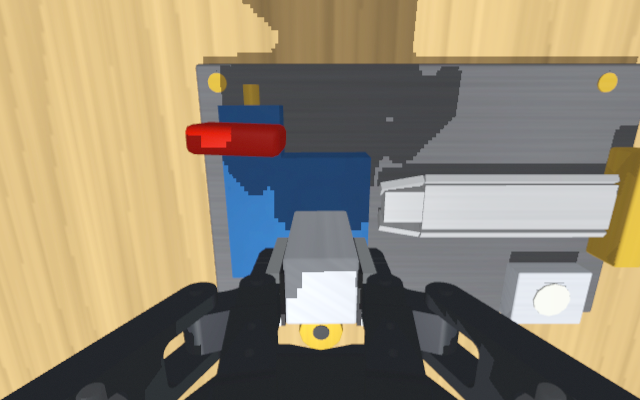

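The carriage hovers about 1 mm over the deck with its front edge at column 370 and the rail nose at (382,207). Its centreline measures 1.2 mm to the −y side of the rail's, so I'll correct that and set it down.

>>> carry_out(deltas=[0.0012, 0, 0, 0, 0, 0, 0.0012, 0, 0.001, 0, 0, 0, 0.0012, 0, 0.001, 0, 0, 0, 0.0012, 0, 0.001, 0, 0, 0])

```text
time: 9.35
eef_pos: [0.4979, -0.0553, 0.0564]
tcp_rot: [0.707, 0.707, 0.0, 0.0]
contact_force: [-0.9, 0.4, -5.4]
opening: 0.317
finger_force: 90.8
```

>>> carry_out(deltas=[0, 0, 0.0005, 0, 0, 0, 0, 0, 0.0005, 0, 0, 0, 0, 0, 0.0005, 0, 0, 0])

```text
time: 9.72
eef_pos: [0.498, -0.0554, 0.0563]
tcp_rot: [0.707, 0.707, 0.0, 0.0]
contact_force: [-3.7, -0.6, 0.4]
opening: 0.315
finger_force: 90.9
```

>>> carry_out(deltas=[0, 0.005, 0, 0, 0, 0, 0, 0.012, 0, 0, 0, 0, 0, 0.018, 0, 0, 0, 0, 0, 0.024, 0, 0, 0, 0, 0, 0.03, 0, 0, 0, 0])

```text
time: 10.35
eef_pos: [0.5275, -0.0553, 0.0564]
tcp_rot: [0.707, 0.707, -0.001, -0.001]
contact_force: [-9.4, 0.7, 8.3]
opening: 0.314
finger_force: 92.3
```

```bash
python3 meas.py w5 440 205
```

```text
[ 0.528  -0.0553  0.0564] [-6.9  0.9  5. ]
body top z 0.0341
body +y edge yaw -0.03 at mid -0.0092 mid 0.5287 55
body front yaw -0.4 at mid 0.5536 mid -0.0292 50
rail +y yaw -0.02 at mid -0.0243 mid 0.6263 120
rail -y yaw 0.32 at mid -0.0622 mid 0.627 103
```

>>> carry_out(deltas=[0, 0.006, 0, 0, 0, 0, 0, 0.012, 0, 0, 0, 0, 0, 0.018, 0, 0, 0, 0, 0, 0.024, 0, 0, 0, 0, 0, 0.03, 0, 0, 0, 0])

```text
time: 11.02
eef_pos: [0.5562, -0.0542, 0.0565]
tcp_rot: [0.707, 0.707, -0.001, -0.003]
contact_force: [-10.2, 4.7, 8.8]
opening: 0.311
finger_force: 92.5
```

>>> carry_out(deltas=[0.0005, 0.006, 0, 0, 0, 0, 0.001, 0.012, 0, 0, 0, 0, 0.001, 0.018, 0, 0, 0, 0, 0.001, 0.024, 0, 0, 0, 0, 0.001, 0.03, 0, 0, 0, 0])

```text
time: 11.65
eef_pos: [0.5871, -0.0539, 0.0564]
tcp_rot: [0.707, 0.707, -0.001, -0.002]
contact_force: [-8.1, 1.0, 5.4]
opening: 0.319
finger_force: 91.9
```

>>> carry_out(deltas=[0, 0.008, 0, 0, 0, 0, 0, 0.016, 0, 0, 0, 0, 0, 0.024, 0, 0, 0, 0, 0, 0.032, 0, 0, 0, 0, 0, 0.04, 0, 0, 0, 0])

```text
time: 12.28
eef_pos: [0.6273, -0.0537, 0.0565]
tcp_rot: [0.707, 0.707, -0.0, -0.001]
contact_force: [-6.4, 0.9, 5.1]
opening: 0.316
finger_force: 92.0
```

>>> carry_out(deltas=[0, 0.002, 0, 0, 0, 0, 0, 0.004, 0, 0, 0, 0, 0, 0.006, 0, 0, 0, 0, 0, 0.008, 0, 0, 0, 0])

```text
time: 12.78
eef_pos: [0.63, -0.0537, 0.0565]
tcp_rot: [0.707, 0.707, -0.005, -0.007]
contact_force: [-29.5, 1.7, 19.1]
opening: 0.312
finger_force: 93.9
```

Run:
```python
from h import *
p,d,T,m=shot("wrist"); np.savez("w6.npz",p=p,T=T,W=cloud(d,T,m)); cv2.imwrite("pics/w6.png",p[...,::-1])
st=ctrl.get_state();print(st["eef_pos"],st["contact_force"],st["wrist_torque"])
```

```text
[ 0.63001198 -0.05367591  0.05645934] [-27.77120329   1.55201706  17.17188615] [-0.09695453  3.06104357 -0.35901013]
```

View pics/w6.png

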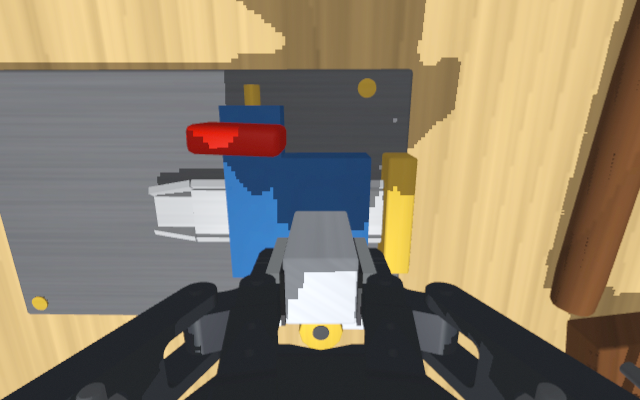

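The carriage is on the rail but stopped about 7 mm short: its front is at column 370 and the stop face at column 382. That looks like a jam, so I'll back off, ease the downward load and retry.

>>> carry_out(deltas=[0, -0.006, 0, 0, 0, 0, 0, -0.012, 0, 0, 0, 0, 0, -0.012, 0, 0, 0, 0])

```text
time: 13.2
eef_pos: [0.6252, -0.0541, 0.0563]
tcp_rot: [0.707, 0.707, 0.002, 0.001]
contact_force: [2.5, 2.7, -2.8]
opening: 0.317
finger_force: 90.8
```

Run:
```python
from h import *
st=ctrl.get_state();print(st["eef_pos"],st["tcp_rot"],st["contact_force"],st["wrist_torque"])
z=np.load("w6.npz");W=z["W"];p=z["p"].astype(int);T=z["T"];m=ctrl.camera_model("wrist")
r,g,b=p[...,0],p[...,1],p[...,2];bl=(b>1.25*r)&(b>1.1*g);bl[:,378:]=0
P=onplane([(u,135+np.nonzero(bl[135:178,u])[0].min()-.5) for u in range(295,358)],.034,T,m);k=np.polyfit(P[:,0],P[:,1],1);print("body yaw",np.degrees(k[0]),np.polyval(k,.63))
P=onplane([(np.nonzero(bl[v,330:378])[0].max()+330.5,v) for v in range(165,215)],.034,T,m);print("front x",np.median(P[:,0]),np.degrees(np.polyfit(P[:,1],P[:,0],1)[0]))
print("stop",onplane([(383,165),(383,240)],.034,T,m))
A=W[160:205,240:362].reshape(-1,3);k=np.linalg.lstsq(np.c_[A[:,:2]-[.63,-.05],np.ones(len(A))],A[:,2],rcond=None)[0];print("top plane",k)
```

```text
[ 0.62517199 -0.05413656  0.0563187 ] [0.70731646 0.70689325 0.00178439 0.00147305] [ 2.50649863  2.6739602  -2.78535846] [ 0.33429284 -0.5718709  -0.05341378]
body yaw 0.033953481749074234 -0.007561403586069961
front x 0.6559731818097057 0.3372897122191419
stop [[ 0.66224676 -0.01445831]
 [ 0.66430998 -0.05589816]]
top plane [0.00174577 0.38392997 0.02463008]
```

Run:
```python
from h import *
m=ctrl.camera_model("wrist")
z=np.load("w6.npz");p=z["p"].astype(int);T=z["T"]
sat=p.max(-1)-p.min(-1);rl=(sat<25)&(p.min(-1)>130)
for u in (205,212,219,224,373,377,380):
    v=np.nonzero(rl[165:260,u])[0]+165; P=onplane([(u,v.min()-.5),(u,v.max()+.5)],.024,T,m); print(u,v.min(),v.max(),P.round(4).tolist(),P[:,1].mean().round(4))
dk=sat<25;P=onplane([(u,60+np.nonzero(dk[60:90,u])[0].min()-.5) for u in range(20,400)],.012,T,m);k=np.polyfit(P[:,0],P[:,1],1);print("plate edge yaw",np.degrees(k[0]),np.polyval(k,.63))
```

```text
205 179 242 [[0.5658, -0.0239], [0.562, -0.0623]] -0.0431
212 179 242 [[0.5697, -0.0239], [0.5661, -0.0623]] -0.0431
219 179 242 [[0.5736, -0.0239], [0.5703, -0.0622]] -0.0431
224 184 242 [[0.5761, -0.0267], [0.5732, -0.0622]] -0.0445
373 181 243 [[0.6589, -0.0248], [0.6605, -0.0624]] -0.0436
377 182 243 [[0.6612, -0.0254], [0.6628, -0.0623]] -0.0439
380 180 241 [[0.6628, -0.0242], [0.6645, -0.0611]] -0.0427
plate edge yaw -0.08593732105005987 0.03400037448932692
```

>>> carry_out(deltas=[-0.0005, 0.002, -0.0003, 0, 0, 0, -0.0005, 0.005, -0.0003, 0, 0, 0, -0.0005, 0.008, -0.0003, 0, 0, 0])

```text
time: 13.58
eef_pos: [0.6258, -0.0539, 0.0564]
tcp_rot: [0.707, 0.707, -0.006, -0.007]
contact_force: [-31.1, 4.1, 18.8]
opening: 0.314
finger_force: 93.4
```

The stall point changes from try to try and the tool is pitched 1° nose-down, so the high rigid grip is wedging the carriage. I'll let go and push it loosely, with the rear finger low on the tower.

>>> carry_out(deltas=[0, -0.006, 0, 0, 0, 0, 0, -0.006, 0, 0, 0, 0, 0, -0.006, 0, 0, 0, 0, 0, -0.006, 0, 0, 0, 0], grip=50)

```text
time: 14.08
eef_pos: [0.6264, -0.0551, 0.0564]
tcp_rot: [0.707, 0.707, 0.0, 0.001]
contact_force: [-0.4, 1.2, -0.2]
opening: 0.499
finger_force: 0.0
```

Run:
```python
from h import *
p,d,T,m=shot("wrist"); np.savez("w7.npz",p=p,T=T,W=cloud(d,T,m)); cv2.imwrite("pics/w7.png",p[...,::-1])
st=ctrl.get_state();print(st["eef_pos"],st["tcp_rot"],st["contact_force"],st["wrist_torque"],st["opening"])
p=p.astype(int);r,g,b=p[...,0],p[...,1],p[...,2];bl=(b>1.25*r)&(b>1.1*g);bl[:,385:]=0
P=onplane([(u,135+np.nonzero(bl[135:178,u])[0].min()-.5) for u in range(295,358)],.034,T,m);k=np.polyfit(P[:,0],P[:,1],1);print("body yaw",np.degrees(k[0]),np.polyval(k,.63))
P=onplane([(np.nonzero(bl[v,330:385])[0].max()+330.5,v) for v in range(165,210)],.034,T,m);print("front x",np.median(P[:,0]))
```

```text
[ 0.62627739 -0.0550219   0.05636992] [7.07086160e-01 7.07127150e-01 4.17374536e-04 4.27035761e-04] [ 0.40411423  0.36725346 -0.22394252] [ 0.01701034 -0.05148275  0.01323819] 0.5004833660721889
body yaw -0.09344120297537836 -0.00748703765379185
front x 0.6520849657426456
```

>>> carry_out(deltas=[0.007, 0, 0.005, 0, 0, 0, 0.013, 0, 0.01, 0, 0, 0, 0.013, 0, 0.016, 0, 0, 0, 0.013, 0, 0.016, 0, 0, 0])

```text
time: 14.62
eef_pos: [0.6253, -0.0415, 0.0393]
tcp_rot: [0.707, 0.707, -0.0, -0.0]
contact_force: [-0.1, -0.3, 0.1]
opening: 0.496
finger_force: 0.0
```

>>> carry_out(deltas=[0, 0.003, 0, 0, 0, 0, 0, 0.006, 0, 0, 0, 0, 0, 0.009, 0, 0, 0, 0, 0, 0.012, 0, 0, 0, 0])

```text
time: 15.12
eef_pos: [0.6363, -0.0419, 0.0404]
tcp_rot: [0.707, 0.707, -0.001, -0.002]
contact_force: [-6.0, 0.1, 4.5]
opening: 0.497
finger_force: 3.1
```

>>> carry_out(deltas=[0, 0.002, 0, 0, 0, 0, 0, 0.004, 0, 0, 0, 0, 0, 0.006, 0, 0, 0, 0, 0, 0.008, 0, 0, 0, 0])

```text
time: 15.62
eef_pos: [0.6443, -0.0418, 0.0405]
tcp_rot: [0.707, 0.707, -0.001, -0.002]
contact_force: [-5.3, -0.0, 3.2]
opening: 0.5
finger_force: 3.1
```

```bash
cat > m2.py <<'E'
import sys
from h import *
p,d,T,m=shot("wrist"); np.savez(sys.argv[1]+".npz",p=p,T=T,W=cloud(d,T,m)); cv2.imwrite(f"pics/{sys.argv[1]}.png",p[...,::-1])
st=ctrl.get_state();print(st["eef_pos"],st["tcp_rot"],st["contact_force"],st["wrist_torque"],st["opening"])
p=p.astype(int);r,g,b=p[...,0],p[...,1],p[...,2];bl=(b>1.25*r)&(b>1.1*g)
n,l,s,c=cv2.connectedComponentsWithStats(bl.astype(np.uint8));k=1+np.argmax(s[1:,4]);print("blue box",s[k])
v,u=np.nonzero(l==k);P=onplane(np.c_[u,v],.034,T,m);print("front x",np.percentile(P[:,0],99.5))
br=(r>1.6*b)&(r>130)&(g>.6*r); Q=onplane(np.c_[np.nonzero(br)[::-1]],.034,T,m); Q=Q[(abs(Q[:,1]+.03)<.02)&(Q[:,0]>.64)&(Q[:,0]<.7)]
print("stop face x",np.percentile(Q[:,0],[1,3,10]) if len(Q) else None)
E
python3 m2.py w8
```

```text
[ 0.64479519 -0.04178289  0.04047027] [ 0.70706697  0.70714453 -0.0009502  -0.00142011] [-5.30085448 -0.20072738  3.87637371] [ 0.03203522  0.88073624 -0.03772433] 0.5010463004027412
blue box [  194   128   166   185 13788]
front x 0.6631808821094958
stop face x [0.6645222  0.66519007 0.66739711]
```

Sliding freely now at about 5 N, with roughly 1–2 mm to go.

>>> carry_out(deltas=[0, 0.0015, 0, 0, 0, 0, 0, 0.003, 0, 0, 0, 0, 0, 0.0045, 0, 0, 0, 0, 0, 0.0045, 0, 0, 0, 0])

```text
time: 16.18
eef_pos: [0.6457, -0.0417, 0.0403]
tcp_rot: [0.707, 0.707, -0.004, -0.005]
contact_force: [-15.0, -0.7, 11.5]
opening: 0.502
finger_force: 7.3
```

```bash
python3 m2.py w9
```

```text
[ 0.64574353 -0.04167634  0.0402371 ] [ 0.70679758  0.70738366 -0.00434182 -0.00516631] [-15.45153933  -0.59338482  11.43187345] [-0.10590506  2.34984093 -0.06369909] 0.49796903017154
blue box [  194   129   167   184 13846]
front x 0.6646271106881043
stop face x [0.66537869 0.66598148 0.6681308 ]
```

View pics/w9.png

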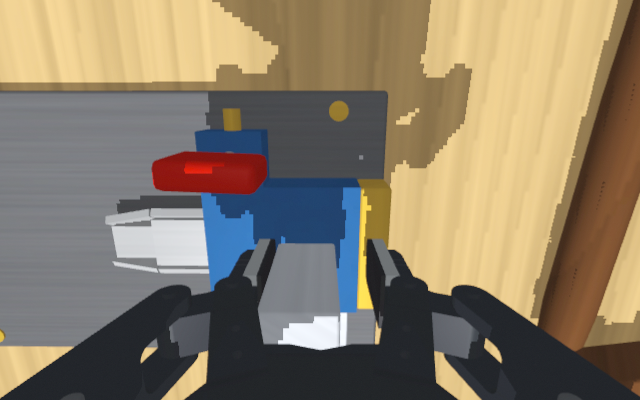

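Carriage home: its front edge at column 360 meets the brass stop with no visible gap, at 15 N. I'll back the finger off, rise, turn to the knob's orientation and look.

>>> carry_out(deltas=[0, -0.005, 0, 0, 0, 0, 0, -0.0105, 0, 0, 0, 0, 0, -0.0105, -0.05, 0, 0, 0, 0, -0.0105, -0.1, 0, 0, 0, 0, -0.0105, -0.12, 0, 0, 0])

```text
time: 16.85
eef_pos: [0.6421, -0.0423, 0.1648]
tcp_rot: [0.707, 0.707, 0.003, 0.004]
contact_force: [-0.0, 0.6, -0.7]
opening: 0.498
finger_force: 0.0
```

>>> carry_out(deltas=[0.01, -0.008, 0, 0, 0, -0.18, 0.02, -0.016, 0, 0, 0, -0.36, 0.03, -0.023, 0, 0, 0, -0.54, 0.045, -0.03, 0, 0, 0, -0.72, 0.045, -0.03, 0, 0, 0, -0.9])

```text
time: 17.48
eef_pos: [0.6088, 0.0042, 0.1589]
tcp_rot: [0.326, 0.945, 0.0, -0.001]
contact_force: [-0.8, -0.2, 0.5]
opening: 0.502
finger_force: 0.0
```

>>> carry_out(deltas=[0, 0, 0, 0, 0, -0.18, 0, 0, 0, 0, 0, -0.36, 0, 0, 0, 0, 0, -0.54, 0, 0, 0, 0, 0, -0.67, 0, 0, 0, 0, 0, -0.67])

```text
time: 18.1
eef_pos: [0.6094, 0.0032, 0.1591]
tcp_rot: [0.001, 1.0, 0.0, -0.0]
contact_force: [0.4, 0.1, -0.7]
opening: 0.504
finger_force: 0.0
```

```bash
cat > kn.py <<'E'
import sys
from h import *
def knob(p,T,W,m):
    p=p.astype(int);r,g,b=p[...,0],p[...,1],p[...,2];rd=(r>1.8*g)&(r>1.8*b)&(np.linalg.norm(W[...,:2]-[.604,.0035],axis=-1)<.045)
    top=rd&(abs(W[...,2]-.07)<.004)
    q=rect(top,.07,T,m);print("knob top",np.round(q[0][0],1),np.round(q[0][1],1),round(q[0][2],1),q[1],"z",np.median(W[top][:,2]).round(4)); print(cv2.boxPoints(q[0]).round(1).tolist())
def blue(p,T,W,m):
    p=p.astype(int);r,g,b=p[...,0],p[...,1],p[...,2]; bl=(b>1.25*r)&(b>1.1*g)&(abs(W[...,2]-.034)<.006)
    q=rect(bl,.034,T,m); P=q[2]; print("blue ranges",np.percentile(P,[.5,99.5],axis=0).round(1).tolist(),q[1])
if __name__=="__main__":
    m=ctrl.camera_model("wrist")
    z=np.load("w9.npz"); knob(z["p"],z["T"],z["W"],m)
    p,d,T,m=shot("wrist");W=cloud(d,T,m);np.savez(sys.argv[1]+".npz",p=p,T=T,W=W);cv2.imwrite(f"pics/{sys.argv[1]}.png",p[...,::-1])
    knob(p,T,W,m);blue(p,T,W,m);st=ctrl.get_state();print(st["eef_pos"],st["tcp_rot"],st["qpos"])
    delta(.6037,.0035,.11,179.9)
E
python3 kn.py w10
```

```text
knob top [605.2   2.6] [12.  37.7] 87.9 3338 z 0.07
[[586.2000122070312, -2.700000047683716], [623.7999877929688, -4.099999904632568], [624.2999877929688, 7.900000095367432], [586.5999755859375, 9.300000190734863]]
knob top [602.4   1.6] [11.6 37. ] 87.2 748 z 0.0695
[[583.5999755859375, -3.299999952316284], [620.5999755859375, -5.199999809265137], [621.2000122070312, 6.400000095367432], [584.2000122070312, 8.300000190734863]]
blue ranges [[587.8, -78.0], [664.1, -5.5]] 5110
[0.60948636 0.0031959  0.15935016] [ 1.53780250e-03  9.99998782e-01  2.36475956e-04 -1.26820327e-04] [-1.61245977e-01  2.11794588e-01  1.80345096e+00  4.72427867e-04
  1.12667278e+00 -1.72916975e+00]
delta [0.0058, 0.0003, 0.0494] [0.0005, -0.0003, -0.0013] rows 0.8
```

View pics/w10.png

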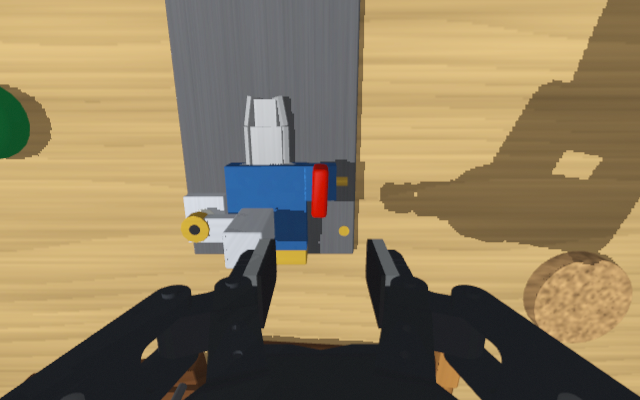

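The picture shows the carriage still home, with the stop at (292,257), the bar lying almost loose at (320,190) and the guide at (195,228) over the anvil. The views at two tool yaws give the knob axis as about (0.604, 0.001).

>>> carry_out(deltas=[0.0055, -0.0022, 0.03, 0, 0, 0.04, 0.0055, -0.0022, 0.06, 0, 0, 0.04, 0.0055, -0.0022, 0.08, 0, 0, 0.04, 0.0055, -0.0022, 0.08, 0, 0, 0.04])

```text
time: 18.65
eef_pos: [0.6031, 0.0012, 0.0782]
tcp_rot: [0.021, 1.0, 0.0, -0.002]
contact_force: [0.6, 0.2, 0.4]
opening: 0.498
finger_force: 0.0
```

>>> carry_out(deltas=[0, 0, 0.015, 0, 0, 0, 0, 0, 0.03, 0, 0, 0, 0, 0, 0.038, 0, 0, 0, 0, 0, 0.038, 0, 0, 0])

```text
time: 19.15
eef_pos: [0.6038, 0.0011, 0.0413]
tcp_rot: [0.02, 1.0, 0.0, -0.0]
contact_force: [-0.7, -0.1, -0.2]
opening: 0.502
finger_force: 0.0
```

>>> carry_out(deltas=[0, 0, 0, 0, 0, 0, 0, 0, 0, 0, 0, 0, 0, 0, 0, 0, 0, 0, 0, 0, 0, 0, 0, 0], grip=3, grip_force=30)

```text
time: 19.65
eef_pos: [0.605, 0.0014, 0.0431]
tcp_rot: [0.02, 1.0, 0.0, 0.001]
contact_force: [-0.6, 2.8, 1.8]
opening: 0.134
finger_force: 34.8
```

>>> carry_out(deltas=[0, 0.0005, 0, 0, 0, 0.15, 0, 0.0005, 0, 0, 0, 0.3, 0, 0.0005, 0, 0, 0, 0.45, 0, 0.0005, 0, 0, 0, 0.6, 0, 0.0005, 0, 0, 0, 0.75])

```text
time: 20.27
eef_pos: [0.6047, 0.0004, 0.0431]
tcp_rot: [0.387, 0.922, -0.001, 0.001]
contact_force: [-2.4, -1.6, 3.7]
opening: 0.136
finger_force: 35.0
```

```bash
python3 -c "
from h import *
s=ctrl.get_state();print(s['eef_pos'],s['contact_force'],s['wrist_torque'],s['opening'],R.from_quat(s['tcp_rot']).as_matrix()[:,0])"
```

```text
[6.04652971e-01 3.83839596e-04 4.30571884e-02] [-2.35352295 -1.59814335  3.68211573] [-0.31008283  0.27088683  0.08463665] 0.13579632823037016 [-0.70078982  0.71336451 -0.00216894]
```

>>> carry_out(deltas=[0, 0, 0, 0, 0, 0.15, 0, 0, 0, 0, 0, 0.3, 0, 0, 0, 0, 0, 0.45, 0, 0, 0, 0, 0, 0.6, 0, 0, 0, 0, 0, 0.72])

```text
time: 20.9
eef_pos: [0.6037, 0.0002, 0.0431]
tcp_rot: [0.686, 0.727, -0.002, 0.0]
contact_force: [-4.3, -1.5, 6.5]
opening: 0.134
finger_force: 35.4
```

```bash
cat > s.py <<'E'
from h import *
s=ctrl.get_state();x=R.from_quat(s['tcp_rot']).as_matrix()[:,0];print(s['eef_pos'].round(4),s['contact_force'].round(1),s['wrist_torque'].round(3),s['opening'].round(3),"yaw",np.degrees(np.arctan2(x[1],x[0])).round(2))
E
python3 s.py
```

```text
Traceback (most recent call last):
  File "s.py", line 2, in <module>
    s=ctrl.get_state();x=R.from_quat(s['tcp_rot']).as_matrix()[:,0];print(s['eef_pos'].round(4),s['contact_force'].round(1),s['wrist_torque'].round(3),s['opening'].round(3),"yaw",np.degrees(np.arctan2(x[1],x[0])).round(2))
                                                                                                                                                       ^^^^^^^^^^^^^^^^^^
AttributeError: 'float' object has no attribute 'round'
```

>>> carry_out(deltas=[0, 0, 0, 0, 0, 0.04, 0, 0, 0, 0, 0, 0.08, 0, 0, 0, 0, 0, 0.12, 0, 0, 0, 0, 0, 0.12])

```text
time: 21.4
eef_pos: [0.6041, 0.0021, 0.0431]
tcp_rot: [0.725, 0.688, -0.001, 0.0]
contact_force: [-2.3, 3.1, 5.1]
opening: 0.136
finger_force: 56.1
```

```bash
sed -i "s/s\['opening'\].round(3)/s['opening']/" s.py; python3 s.py
```

```text
[0.6041 0.0021 0.0431] [-2.3  3.1  5.1] [0.698 0.426 1.36 ] 0.1362691293040341 yaw 87.01
```

>>> carry_out(deltas=[0, 0, 0, 0, 0, -0.03, 0, 0, 0, 0, 0, -0.03, 0, 0, 0, 0, 0, -0.03, 0, 0, 0, 0, 0, -0.03], grip=50)

```text
time: 21.9
eef_pos: [0.6044, 0.0012, 0.0421]
tcp_rot: [0.718, 0.696, 0.0, 0.0]
contact_force: [-0.2, -1.1, 0.7]
opening: 0.5
finger_force: 0.0
```

>>> carry_out(deltas=[0, 0, -0.03, 0, 0, 0, 0, 0, -0.07, 0, 0, 0, 0, 0, -0.11, 0, 0, 0, 0, 0, -0.12, 0, 0, 0, 0, 0, -0.12, 0, 0, 0])

```text
time: 22.52
eef_pos: [0.6045, 0.0014, 0.1624]
tcp_rot: [0.718, 0.696, 0.001, 0.001]
contact_force: [0.1, -1.5, -0.4]
opening: 0.496
finger_force: 0.0
```

```bash
sed -i '/w9.npz/d' kn.py; python3 kn.py w11; python3 m2.py w12
```

```text
knob top [604.6   4.6] [11.4 37.6] 1.5 710 z 0.0695
[[598.5, 23.200000762939453], [599.4000244140625, -14.300000190734863], [610.7999877929688, -14.0], [609.9000244140625, 23.5]]
blue ranges [[587.5, -76.0], [663.7, 18.1]] 4681
[0.60363491 0.0015152  0.16095543] [ 7.17685681e-01  6.96366968e-01 -1.75554084e-04 -5.28560643e-04] [-1.65575926e-01  1.98083970e-01  1.81643519e+00  3.81008502e-04
  1.12813288e+00 -1.35588953e-01]
delta [0.002, 0.0001, 0.051] [-0.0004, -0.0012, -1.5992] rows 8.6
[0.6031857  0.00157998 0.1601488 ] [ 7.17689478e-01  6.96362031e-01 -6.23408914e-04 -1.16026941e-03] [ 0.10318609 -0.11200431 -0.67820043] [ 0.00941874 -0.02349449 -0.02251657] 0.5012691422135888
blue box [ 304  167   87  106 5181]
front x 0.6634416866912696
stop face x [0.66498256 0.66566973 0.66823151]
```

View pics/w11.png

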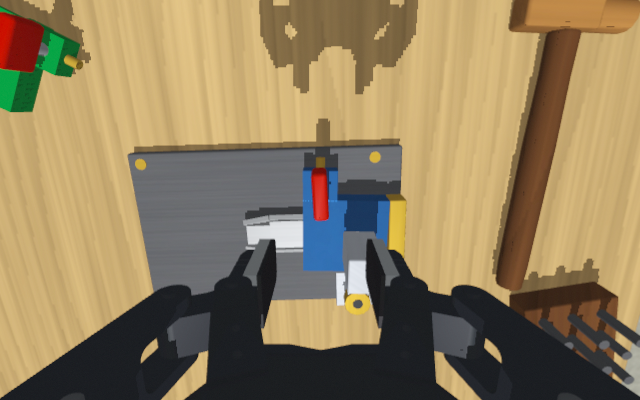

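The bar now lies across the carriage at (320,193), turned about 86° against its end stop, and the guide at (357,303) is over the anvil. The home gap is uncertain at this range, so I'll go down to the pushing position again and check close up.

```bash
python3 -c "
from h import *
delta(.6385,-.042,.16,90); delta(.6385,-.042,.1,90)"
```

```text
delta [-0.0425, 0.0366, 0.0] [-0.0025, -0.0008, -0.0302] rows 0.9
delta [-0.0425, 0.0368, 0.06] [-0.0025, -0.0008, -0.0302] rows 1.3
```

>>> carry_out(deltas=[-0.022, 0.018, 0, 0, 0, -0.03, -0.0425, 0.0366, 0, 0, 0, -0.03, -0.0425, 0.0366, 0.02, 0, 0, -0.03, -0.0425, 0.0366, 0.06, 0, 0, -0.03, -0.0425, 0.0366, 0.06, 0, 0, -0.03])

```text
time: 23.25
eef_pos: [0.6347, -0.0404, 0.0954]
tcp_rot: [0.707, 0.707, -0.003, -0.005]
contact_force: [-0.5, -0.2, -0.5]
opening: 0.496
finger_force: 0.0
```

>>> carry_out(deltas=[0, 0, 0.03, 0, 0, 0, 0, 0, 0.055, 0, 0, 0, 0, 0, 0.0597, 0, 0, 0, 0, 0, 0.0597, 0, 0, 0])

```text
time: 23.75
eef_pos: [0.64, -0.0418, 0.0433]
tcp_rot: [0.707, 0.707, 0.001, 0.0]
contact_force: [-0.3, -0.3, 1.0]
opening: 0.499
finger_force: 0.0
```

```bash
python3 m2.py w13
python3 - <<'E'
from h import *
m=ctrl.camera_model("wrist")
for n in ("w8","w9","w13"):
    z=np.load(n+".npz");p=z["p"];T=z["T"]
    for y in (-.012,-.015):
        # pixels along world x at this y, z=.034
        xs=np.arange(.659,.670,.0005); Ti=np.linalg.inv(T); P=np.c_[xs,np.full(len(xs),y),np.full(len(xs),.034)]@Ti[:3,:3].T+Ti[:3,3]
        uv=cv2.projectPoints(P,np.zeros(3),np.zeros(3),np.array(m["intrinsics"]),np.array([m["k1"],0,0,0.]))[0].reshape(-1,2).round().astype(int)
        print(n,y,[(round(x*1000,1),*p[v,u].tolist()) for x,(u,v) in list(zip(xs,uv))[4:18:2]])
E
```

```text
[ 0.64053903 -0.04202158  0.04396549] [0.70700144 0.70721078 0.00090916 0.00102495] [ 0.88242337  0.38775038 -0.34676938] [0.00782627 0.02774928 0.00563669] 0.504226391745817
blue box [  215   125   156   186 12288]
front x 0.6638306547025246
stop face x [0.66541654 0.66634151 0.6694102 ]
w8 -0.012 [(np.float64(661.0), 58, 125, 194), (np.float64(662.0), 59, 125, 193), (np.float64(663.0), 59, 124, 193), (np.float64(664.0), 125, 100, 40), (np.float64(665.0), 131, 105, 41), (np.float64(666.0), 146, 118, 45), (np.float64(667.0), 148, 119, 48)]
w8 -0.015 [(np.float64(661.0), 59, 126, 194), (np.float64(662.0), 60, 126, 194), (np.float64(663.0), 68, 123, 182), (np.float64(664.0), 122, 97, 39), (np.float64(665.0), 194, 161, 60), (np.float64(666.0), 220, 187, 69), (np.float64(667.0), 149, 119, 45)]
w9 -0.012 [(np.float64(661.0), 58, 125, 194), (np.float64(662.0), 58, 125, 194), (np.float64(663.0), 60, 126, 194), (np.float64(664.0), 59, 125, 194), (np.float64(665.0), 114, 129, 152), (np.float64(666.0), 230, 196, 76), (np.float64(667.0), 148, 119, 48)]
w9 -0.015 [(np.float64(661.0), 58, 125, 195), (np.float64(662.0), 59, 125, 194), (np.float64(663.0), 60, 126, 194), (np.float64(664.0), 58, 125, 194), (np.float64(665.0), 147, 140, 131), (np.float64(666.0), 238, 203, 79), (np.float64(667.0), 252, 218, 86)]
w13 -0.012 [(np.float64(661.0), 34, 67, 110), (np.float64(662.0), 35, 67, 110), (np.float64(663.0), 33, 67, 110), (np.float64(664.0), 34, 66, 108), (np.float64(665.0), 80, 85, 84), (np.float64(666.0), 145, 118, 46), (np.float64(667.0), 148, 119, 47)]
w13 -0.015 [(np.float64(661.0), 59, 124, 193), (np.float64(662.0), 59, 124, 193), (np.float64(663.0), 34, 66, 110), (np.float64(664.0), 34, 66, 110), (np.float64(665.0), 129, 106, 63), (np.float64(666.0), 147, 119, 46), (np.float64(667.0), 149, 119, 47)]
```

The front edge is at the same place (x ≈ 0.665) as when it was pressed home. I'll give one gentle confirming push, then withdraw.

>>> carry_out(deltas=[0, 0.003, 0.003, 0, 0, 0, 0, 0.006, 0.003, 0, 0, 0, 0, 0.0085, 0.003, 0, 0, 0, 0, 0.0085, 0.003, 0, 0, 0])

```text
time: 24.3
eef_pos: [0.6458, -0.0429, 0.0399]
tcp_rot: [0.707, 0.707, -0.003, -0.002]
contact_force: [-8.9, -2.6, 6.3]
opening: 0.502
finger_force: 4.3
```

>>> carry_out(deltas=[0, -0.005, 0, 0, 0, 0, 0, -0.0095, 0, 0, 0, 0, 0, -0.0095, -0.05, 0, 0, 0, 0, -0.0095, -0.1, 0, 0, 0, 0, -0.0095, -0.14, 0, 0, 0])

```text
time: 24.92
eef_pos: [0.6394, -0.0421, 0.1824]
tcp_rot: [0.707, 0.707, 0.001, 0.002]
contact_force: [0.3, -0.5, 0.2]
opening: 0.502
finger_force: 0.0
```

```bash
python3 kn.py w14; python3 s.py
```

```text
knob top [604.4   2.2] [11.9 37.1] 3.8 720 z 0.0695
[[597.2000122070312, 20.299999237060547], [599.5999755859375, -16.700000762939453], [611.5, -15.899999618530273], [609.0999755859375, 21.0]]
blue ranges [[588.9, -77.7], [664.4, 14.9]] 4753
[ 0.64245451 -0.04265621  0.18917457] [0.70696337 0.70721419 0.00408065 0.00585106] [-2.23922525e-01  2.46935575e-01  1.70372791e+00  7.36651820e-04
  1.17667841e+00 -2.24555262e-01]
delta [0.0464, -0.0398, 0.0785] [0.0091, 0.013, -1.5687] rows 8.4
[ 0.6425 -0.0427  0.1892] [1.6 0.4 4.1] [-0.034 -0.081  0.034] 0.49921949127761533 yaw 90.02
```

>>> carry_out(deltas=[0, 0, 0, 0, 0, 0, 0, 0, 0, 0, 0, 0, 0, 0, 0, 0, 0, 0])

```text
time: 25.35
eef_pos: [0.6376, -0.0419, 0.1773]
tcp_rot: [0.707, 0.707, -0.001, -0.001]
contact_force: [-0.7, 0.9, -0.1]
opening: 0.497
finger_force: 0.0
```

```bash
python3 s.py; python3 -c "
from plant import ctrl
print(ctrl.sign_off())"
```

```text
[ 0.6376 -0.0419  0.1773] [-0.7  0.9 -0.1] [-0.044  0.024 -0.004] 0.4966012984413971 yaw 90.0
the job is handed in; nothing more can be done
None
```

The carriage is home against the brass stop with its guide over the anvil, the clamp knob is turned about 86° clockwise to its end stop, the gripper is clear, and the job was handed in at about 25 s.

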